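Clear the load tester after a burn-in run

TASK

The burn-in run is over: first switch the load tester off by tipping its lever fully away from the robot. Then read the drag pointer on its dial and set every finned power module, fins up, into the deep bin if the pointer has gone clockwise past the thick limit mark, or into the shallow tray if it has not. Only when all the modules are in, turn the pointer's knob back to its zero stop; do not disturb the capacitor and the transformer that stand among the modules.

Things in the scene. Friction and masses are not known exactly. Their poses are not given: they have to be found in the camera images.
- module0: finned aluminium power module, a block 68 mm long (its x), 40 mm wide (its y) and 30 mm high (its z, fins up); about 0.13 to 0.25 kg; origin at the centre of its underside. There are six, of which four to six are present (absent ones read None); they stand flat on the bench on a grey mat (mat 1 mm, bench level z = 0) in front of the tester and can be gripped across width or length from above
- module1: finned aluminium power module, a block 68 mm long (its x), 40 mm wide (its y) and 30 mm high (its z, fins up); about 0.13 to 0.25 kg; origin at the centre of its underside. There are six, of which four to six are present (absent ones read None); they stand flat on the bench on a grey mat (mat 1 mm, bench level z = 0) in front of the tester and can be gripped across width or length from above
- module2: finned aluminium power module, a block 68 mm long (its x), 40 mm wide (its y) and 30 mm high (its z, fins up); about 0.13 to 0.25 kg; origin at the centre of its underside. There are six, of which four to six are present (absent ones read None); they stand flat on the bench on a grey mat (mat 1 mm, bench level z = 0) in front of the tester and can be gripped across width or length from above
- module3: finned aluminium power module, a block 68 mm long (its x), 40 mm wide (its y) and 30 mm high (its z, fins up); about 0.13 to 0.25 kg; origin at the centre of its underside. There are six, of which four to six are present (absent ones read None); they stand flat on the bench on a grey mat (mat 1 mm, bench level z = 0) in front of the tester and can be gripped across width or length from above
- module4: finned aluminium power module, a block 68 mm long (its x), 40 mm wide (its y) and 30 mm high (its z, fins up); about 0.13 to 0.25 kg; origin at the centre of its underside. There are six, of which four to six are present (absent ones read None); they stand flat on the bench on a grey mat (mat 1 mm, bench level z = 0) in front of the tester and can be gripped across width or length from above
- module5: finned aluminium power module, a block 68 mm long (its x), 40 mm wide (its y) and 30 mm high (its z, fins up); about 0.13 to 0.25 kg; origin at the centre of its underside. There are six, of which four to six are present (absent ones read None); they stand flat on the bench on a grey mat (mat 1 mm, bench level z = 0) in front of the tester and can be gripped across width or length from above
- shallow_tray: shallow tray of grey plastic, fixed to the bench, outside 262 mm (its x) by 202 mm (its y), walls 5 mm thick and 28 mm high from the bench, floor 5 mm thick; origin at the centre of its underside. It has the same footprint as the deep bin; either may be left or right of the mat
- deep_bin: deep bin of grey plastic, fixed to the bench, outside 262 mm (its x) by 202 mm (its y), walls 5 mm thick and 62 mm high from the bench, floor 5 mm thick; origin at the centre of its underside. It has the same footprint as the shallow tray; either may be left or right of the mat
- tester: the load tester, a flat white box fixed to the bench beyond the mat, 160 mm deep (its x, pointing away from the robot at yaw 0), 290 mm wide (its y), top 50 mm above the bench; origin at the centre of its underside. On its top: a dial with the drag pointer and knob at (-20, +65) mm and the power lever with its pivot at (-30, -85) mm
- pointer (a joint): angle of the drag pointer in rad: 0 at its zero stop, where it points along the tester's +y, and growing clockwise seen from above, up to 3.0; the limit mark is at 1.65. To reset, turn counter-clockwise seen from above until the hard stop. The pointer turns with its knob, stiffness only about 0.05 N m of friction, and it stays where it is left
- knob_grip (a point): on the knob's axis, 29 mm above the tester's top, the height at which to put the tool point. The knob is a black bar 12 mm thick and 42 mm long, lying along the pointer's direction, from 9 to 35 mm above the tester's top, on a disc 38 mm across. This point's +y axis is the pointer's direction, its z is up
- pointer_tip (a point): the tip of the thin steel drag pointer, 56 mm from the knob's axis, 4.5 mm above the tester's top
- limit_mark (a point): where the pointer's tip would be when exactly at the limit mark, a black bar 30 mm long and 5 mm wide at the dial's edge, much thicker than the scale's ticks. Fixed to the tester
- zero_mark (a point): where the pointer's tip is when at the zero stop; a small steel block stands there at the dial's edge. Fixed to the tester
- power_switch (a joint): the power lever's angle in rad: 0 leaning 0.5 rad towards the robot (on), 1.0 leaning 0.5 rad away along the tester's +x (off); turns about a level axis along the tester's y, 72 mm above the bench; friction about 0.06 N m (1 N at the ball), stays where it is left
- power_switch_tip (a point): centre of the black ball, 26 mm across, at the end of the power lever, 80 mm from its pivot; the lever's stem is 10 mm thick
- capacitor: a black capacitor can standing on the mat, 35 mm across and 50 mm high; loose, not part of the job; origin at the centre of its underside
- transformer: a small steel and copper transformer on the mat, 46 x 50 x 38 mm high; loose, not part of the job; origin at the centre of its underside
Not all that is in view belongs to the job. Leave any purple or turquoise look-alike of the module3 alone.

How it is judged:
By the outcome, as a careful person would: the job done as asked, in the order asked, and still so for the second after the job is handed in, with the robot touching nothing.
Of module0, module1, module2, module3, module4, module5 only 4 to 6 are there at a start; the rules pass over those that are not, and their reading is None.
At some moment in a run one of module0, module1, module2, module3, module4, module5 may be knocked a few centimetres aside while the robot is not near it.
It also fails if it takes over 210 s, if anything falls off the work surface, if the arm or the gripper's body presses on something with over 40 N, if the wrist force passes 120 N, or if a joint passes its speed limit or range.

ROBOT

A 7-joint arm with a two-finger parallel gripper is mounted at the origin on the work surface. World frame = base frame: x ahead of the robot, y to its left, z up, the work surface at z = 0. Lengths are in m, angles in rad, forces in N, time in s.
With the tool pointing down it reaches from about 0.425 to 0.825 m from the base axis. Payload 3.6 kg.
Tool frame: the origin (TCP) lies between the finger pads, 19 mm behind the fingertips; this is the grasp point; z points along the fingers, y is the direction in which the jaws open and shut (so a half turn about z gives the same grasp; the last joint's range is limited). The gripper opens to 85 mm and grips with 20 to 120 N. Pads are 22 mm wide; open, the fingers measure 114 mm over their backs; the gripper's body (76 mm by 85 mm) begins 54 mm behind the grasp point. The pads swing forward as they close: fully open they stand 13 mm farther back than shut.
Start: joints at [-0.026, 0.615, -0.013, 1.423, 0.008, 1.103, -0.04], TCP at [0.65, 0, 0.25] pointing down, gripper open.
Joint ranges: [-3.12, 3.12], [-0.3, 2.06], [-1.34, 1.32], [0.26, 2.42], [-1.36, 4.5], [0.01, 1.98], [-2.84, 2.84]. Speed limits (rad/s): [2.79, 2.79, 3.14, 3.14, 3.14, 3.14, 3.14].

INTERFACE

Orientations are given as [roll, pitch, yaw] about the fixed x, y, z axes, in that order (R = Rz(yaw) Ry(pitch) Rx(roll)).
In Python, from cell import get_obs, snapshot, close_job gives the robot as it stands.
- The arm moves only by the shell command python3 -m crank 'ROWS' [FORCE]. ROWS is JSON, one flat list of numbers, 5 for each row, row after row: the finger opening in mm, from 0 to 85.4, then the shift along the tool's x, y, z in mm, then the turn about the tool's z in degrees. A call has 1 to 20 rows; each row is the pose to reach, as a shift and turn from the pose commanded when the call began, along the tool's axes at that moment; what a row does not reach only later rows make up. A row lasts 1/12 s, in which the tool goes at most 41.7 mm and 7.16 degrees, less where a joint would pass 70% of its speed; a pose out of reach is approached as far as the arm can. A call with a gripper value outside its range is refused whole. The fingers move at their own pace and stop on an object; FORCE is the grip in N (left out, the last holds). Time passes only in rows, so rows that repeat a pose let the fingers close. It gives the time, the measured TCP pose, the force and the opening at its end, in the units of the state.
- get_obs(): the state, without advancing time (a new reading comes with each control period).
- snapshot(name): name is "scene" or "side" or "wrist"; returns a dict with "image" (480x640x3 uint8, red, green, blue), "vertical_fov" (degrees; the focal length in pixels is half the picture's height over the tangent of half this angle, whatever the lens; pixels are square), "cx", "cy" (the principal point, pixels), "position" and "orientation" of the camera in the world. Camera axes: x right, y down, z forward; pixel columns grow to the right and rows downward; lengths in m; the calibration is good to about 2 mm. The wrist camera is an equidistant fisheye: a pixel r from the principal point sees the ray r / f radians off the axis. A picture is of the moment at which its call begins. There is no depth.
- close_job(): hands the job in, once; it reports no verdict.
The state is a dict: "t": time; "qpos": joint angles; "joint_vel": joint speeds; "joint_efforts": joint torques, N m; "eef_pos": TCP position; "tool_rot": TCP orientation; "contact_force": force on the tool from outside, world axes, zero at the start; "ft_torque": the same for the moment, N m; "gripper_width": finger opening in m.
Only numpy, scipy, OpenCV 4.12 (cv2) and the standard library are available. Lean on these libraries where they do the work, as an engineer would, in place of code of your own. Each camera call takes 0.05 s, during which the arm holds its last target.

## Working session

There is one attempt and no reset: what is moved stays moved. The work goes in short steps, Python scripts to look and compute and a shell command to move; the robot and the scene stay as the last step left them, time stands still between calls to the robot, and variables do not carry over. Pictures are saved under pics/ and viewed, and the job is handed in when it is done.

```bash
ls; mkdir -p pics; python3 - <<'E'
from cell import get_obs,snapshot
import cv2
o=get_obs();print({k:(o[k]) for k in('t','eef_pos','tool_rot','gripper_width','contact_force')})
for n in('scene','side','wrist'):
    s=snapshot(n);cv2.imwrite(f'pics/{n}0.png',s['image'][:,:,::-1]);print(n,{k:v for k,v in s.items() if k!='image'})
E
```

```text
pics
{'t': 0.0, 'eef_pos': array([6.49270691e-01, 1.86062470e-05, 2.48821556e-01]), 'tool_rot': array([-3.13898381e+00,  1.35758821e-05,  1.57087680e+00]), 'gripper_width': 0.08540499297201834, 'contact_force': array([-0.15839591, -0.70103815,  0.30948147])}
scene {'vertical_fov': 44.596195724643046, 'cx': 326.02477162104117, 'cy': 245.7545484287016, 'position': array([ 1.40481637, -0.37505598,  0.99225594]), 'orientation': array([-2.30805024,  0.00536161,  1.16098129])}
side {'vertical_fov': 56.1985496536787, 'cx': 320.66461651321924, 'cy': 240.833190312954, 'position': array([0.24220528, 0.6928287 , 0.60044495]), 'orientation': array([-2.16591886, -0.01471682, -2.75529238])}
wrist {'vertical_fov': 65.70646984690485, 'cx': 319.6296092273552, 'cy': 237.8378613892922, 'position': array([0.65075692, 0.07800452, 0.37274028]), 'orientation': array([2.83456211e+00, 2.33370279e-03, 1.72435283e-04])}
```

View pics/scene0.png

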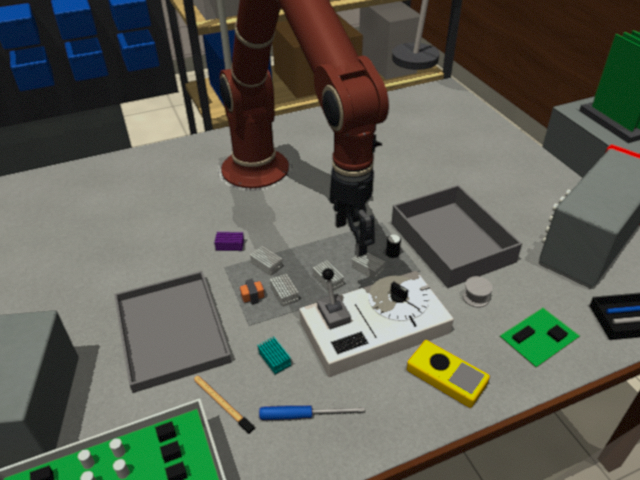

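View pics/side0.png

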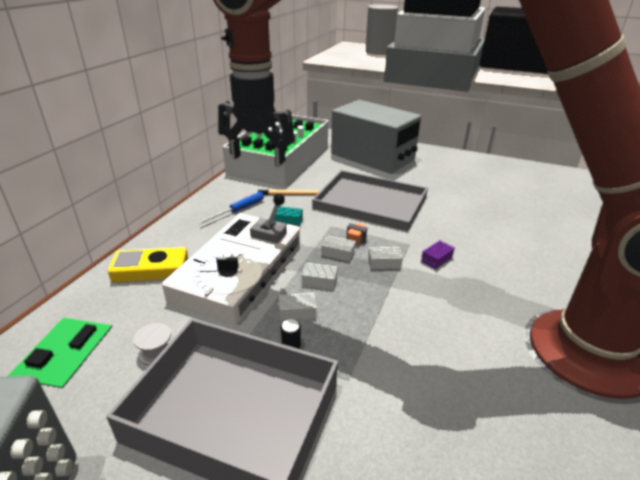

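View pics/wrist0.png

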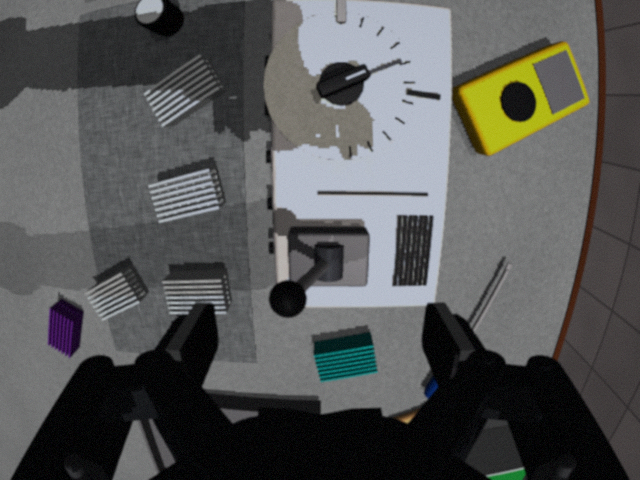

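```bash
python3 - <<'E'
import cv2,numpy as np
a=cv2.imread('pics/wrist0.png')[0:180,255:455];a=cv2.resize(a,None,fx=3,fy=3,interpolation=2)
b=cv2.imread('pics/scene0.png')[250:350,330:460];b=cv2.resize(b,None,fx=4,fy=4,interpolation=2)
cv2.imwrite('pics/c1.png',a);cv2.imwrite('pics/c2.png',b)
E
```

```text
(no output)
```

View pics/c1.png

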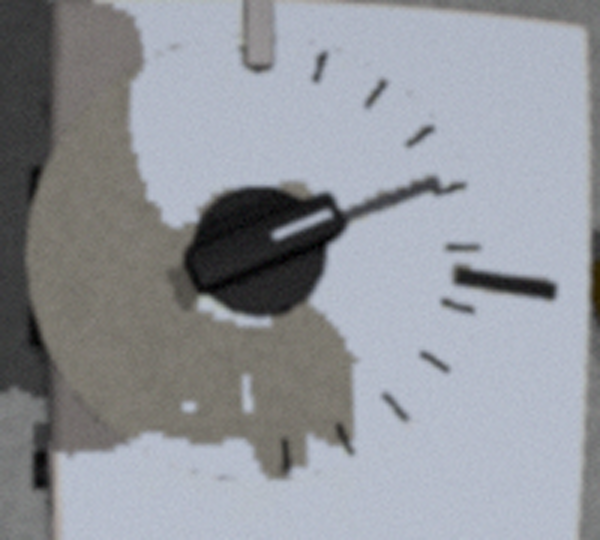

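View pics/c2.png

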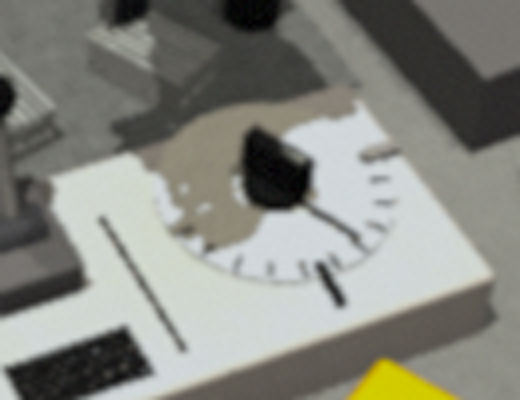

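```bash
cat > h.py <<'E'
import numpy as np,cv2
from cell import get_obs,snapshot
from scipy.spatial.transform import Rotation as R
def snap(n,f):
    s=snapshot(n);cv2.imwrite(f'pics/{f}.png',s['image'][:,:,::-1]);s={k:v for k,v in s.items() if k!='image'};s['n']=n
    np.save(f'pics/{f}.npy',s,allow_pickle=True);return s
def cal(f): return np.load(f'pics/{f}.npy',allow_pickle=True).item()
def p2w(s,u,v,z):
    f=240/np.tan(np.radians(s['vertical_fov'])/2);dx,dy=u-s['cx'],v-s['cy']
    if s['n']=='wrist':
        r=np.hypot(dx,dy);th=r/f;d=np.array([dx/r*np.sin(th),dy/r*np.sin(th),np.cos(th)])
    else: d=np.array([dx/f,dy/f,1])
    d=R.from_euler('xyz',s['orientation']).apply(d);p=s['position'];t=(z-p[2])/d[2];return (p+t*d)
def crop(f,o,u0,v0,u1,v1,k):
    a=cv2.imread(f'pics/{f}.png')[v0:v1,u0:u1];cv2.imwrite(f'pics/{o}.png',cv2.resize(a,None,fx=k,fy=k,interpolation=2))
E
python3 - <<'E'
from h import *
for n in('scene','side','wrist'): snap(n,n+'1')
np.set_printoptions(precision=4,suppress=True)
w=cal('wrist1');s=cal('scene1');d=cal('side1')
print('tester corners');
for u,v in((272,304),(437,305),(450,10)):print(p2w(w,u,v,.05)[:2])
print('scene tester');
for u,v in((327,368),(452,322),(300,318)):print(p2w(s,u,v,.05)[:2])
print('knob',p2w(w,342,80,.06)[:2],'tip',p2w(w,399,61,.054)[:2], 'zero',p2w(w,341,22,.055)[:2],'limit', p2w(w,407,91,.051)[:2])
print('ball',p2w(w,288,298,.142)[:2])
print('modules approx',[p2w(w,u,v,.031)[:2] for u,v in((183,90),(187,195),(115,292),(197,292))])
print('tray corners scene top',[p2w(s,u,v,.028)[:2] for u,v in((117,293),(202,275),(231,355),(132,386))])
print('tray side',[p2w(d,u,v,.028)[:2] for u,v in((338,174),(427,190),(392,226),(313,198))])
print('bin scene',[p2w(s,u,v,.062)[:2] for u,v in((392,207),(460,187),(520,244),(448,282))])
E
```

```text
tester corners
[ 0.6037 -0.0928]
[ 0.7697 -0.0959]
[0.7668 0.1888]
scene tester
[ 0.7766 -0.1056]
[0.775  0.1803]
[ 0.6368 -0.1068]
knob [0.669  0.1152] tip [0.7181 0.1347] zero [0.6685 0.1676] limit [0.7259 0.1088]
ball [ 0.6287 -0.0393]
modules approx [array([0.5219, 0.1155]), array([0.5209, 0.0133]), array([ 0.4159, -0.0958]), array([ 0.5203, -0.0909])]
tray corners scene top [array([ 0.3838, -0.4514]), array([ 0.4051, -0.261 ]), array([ 0.654 , -0.2654]), array([ 0.6484, -0.4632])]
tray side [array([ 0.6375, -0.4357]), array([ 0.3786, -0.4405]), array([ 0.4198, -0.2204]), array([ 0.6477, -0.2727])]
bin scene [array([0.3964, 0.2409]), array([0.3941, 0.4461]), array([0.6429, 0.4509]), array([0.6814, 0.2277])]
```

```bash
python3 - <<'E'
from h import *
crop('wrist1','c3',70,40,310,340,2.5);print()
crop('scene1','c4',210,215,410,325,4)
E
```

```text
(no output)
```

View pics/c3.png

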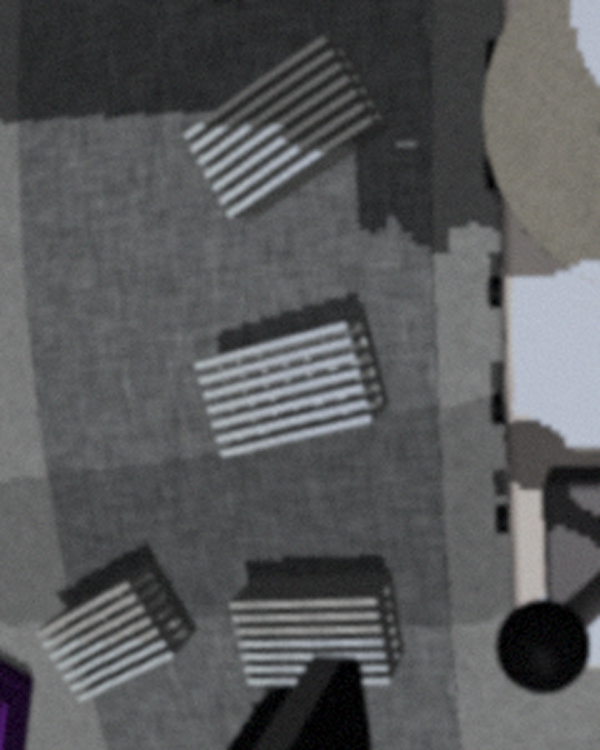

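View pics/c4.png

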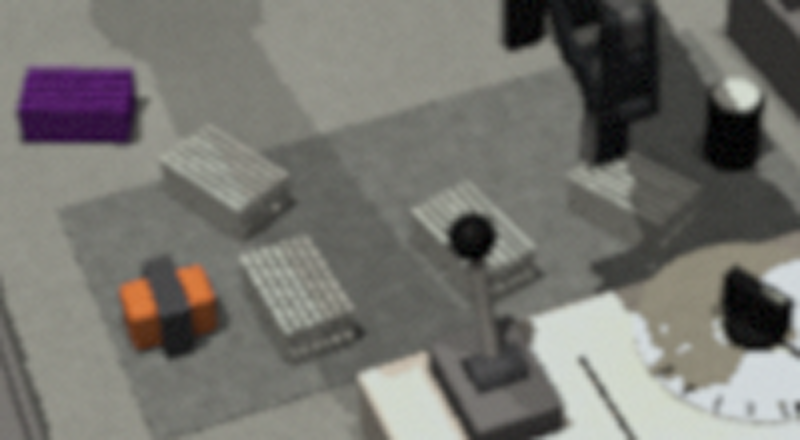

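```bash
python3 -m crank '[0,-38,-82,0,0, 0,-38,-82,0,0, 0,-38,-82,0,0, 0,-38,-82,35,0, 0,-38,-82,70,0, 0,-38,-82,104,0, 0,-38,-82,104,0, 0,-38,-82,104,0]' 30; python3 - <<'E'
from h import *
snap('wrist','w2');snap('scene','s2')
E
```

```text
t: 0.97
eef_pos: [0.5671, -0.038, 0.145]
tool_rot: [-3.138, -0.0, 1.571]
contact_force: [1.6, 0.8, 0.0]
gripper_width: 0.0002
```

View pics/w2.png

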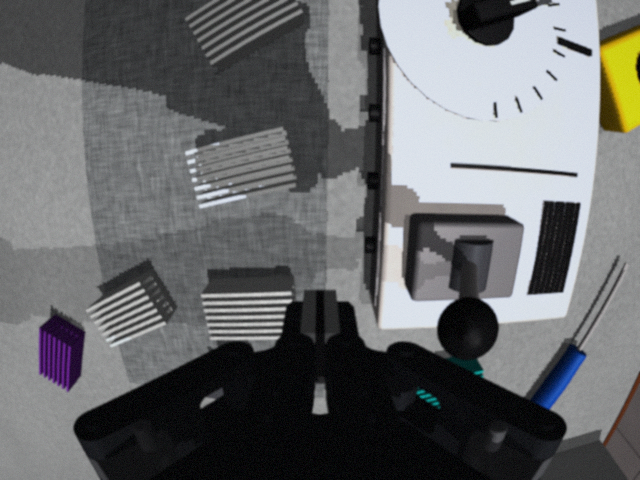

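View pics/s2.png

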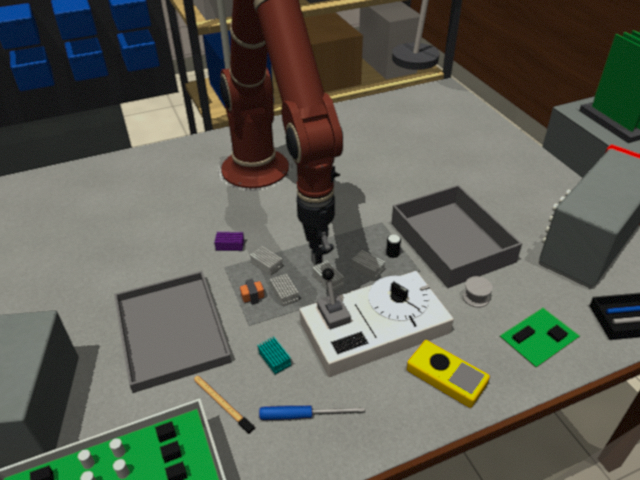

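```bash
python3 - <<'E'
from h import *
np.set_printoptions(precision=4,suppress=True)
w=cal('w2');s=cal('s2');print(w)
print(p2w(w,467,328,.142),p2w(s,328,273,.142))
print('corners',p2w(w,380,328,.05),p2w(w,567,316,.05),p2w(s,326,352,.05),p2w(w,472,265,.072))
E
```

```text
{'vertical_fov': 65.70646984690485, 'cx': 319.6296092273552, 'cy': 237.8378613892922, 'position': array([0.5687, 0.04  , 0.2688]), 'orientation': array([2.8347, 0.0039, 0.0001]), 'n': 'wrist'}
[ 0.6301 -0.0398  0.142 ] [ 0.6222 -0.0356  0.142 ]
corners [ 0.6095 -0.0945  0.05  ] [ 0.7667 -0.095   0.05  ] [ 0.7404 -0.092   0.05  ] [ 0.6599 -0.0394  0.072 ]
```

```bash
python3 -m crank '[0,0,20,0,0, 0,0,35,0,0, 0,0,50,0,0, 0,0,65,0,0, 0,0,80,0,0, 0,0,90,0,0, 0,0,98,0,0, 0,0,102,0,0]'
```

```text
t: 1.73
eef_pos: [0.669, -0.038, 0.1485]
tool_rot: [-3.138, 0.0, 1.571]
contact_force: [-10.8, 0.1, 8.6]
gripper_width: -0.0004
```

```bash
python3 -m crank '[0,0,2,0,0, 0,0,4,0,0, 0,0,4,0,0]'; python3 - <<'E'
from h import *
snap('wrist','w3');snap('side','d3');crop('d3','c5',200,170,360,290,4)
E
```

```text
t: 1.98
eef_pos: [0.6692, -0.038, 0.1485]
tool_rot: [-3.13, -0.0, 1.571]
contact_force: [-12.8, 1.7, 9.3]
gripper_width: -0.0001
```

View pics/w3.png

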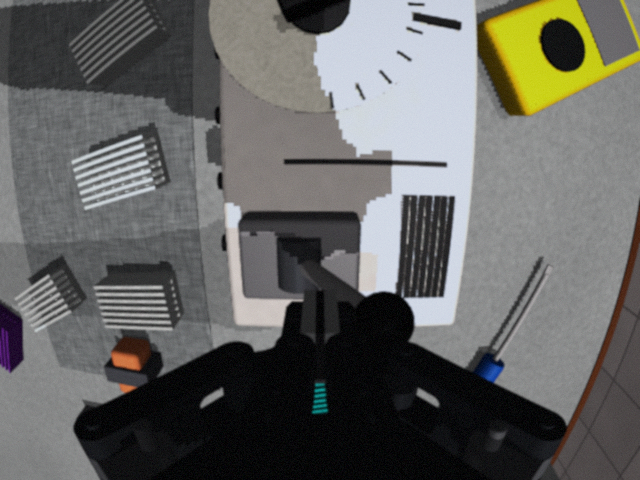

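View pics/c5.png

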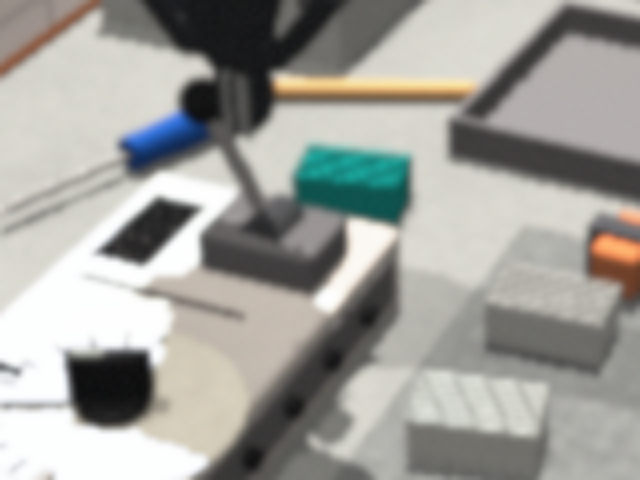

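```bash
python3 -m crank '[0,0,-30,0,0, 0,0,-60,-10,0, 0,0,-95,-40,0, 0,0,-130,-80,0, 0,0,-150,-110,0, 0,0,-150,-140,0, 0,0,-150,-140,0, 0,0,-150,-140,0]'; python3 - <<'E'
from h import *
snap('wrist','w4');snap('side','d4');snap('scene','s4');crop('s4','c6',300,240,460,360,4)
E
```

```text
t: 2.75
eef_pos: [0.5258, -0.0381, 0.2911]
tool_rot: [3.13, 0.0, 1.571]
contact_force: [-0.4, 0.8, -1.3]
gripper_width: -0.0003
```

View pics/w4.png

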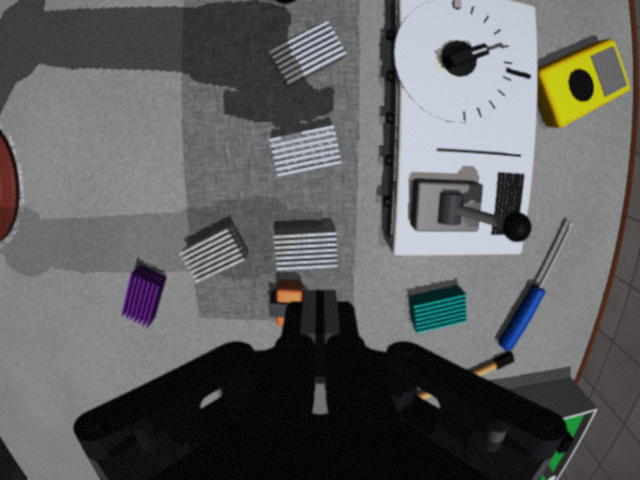

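View pics/c6.png

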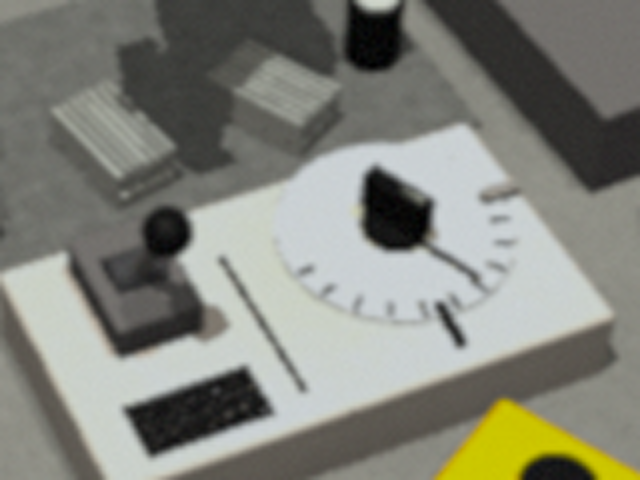

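View pics/d4.png

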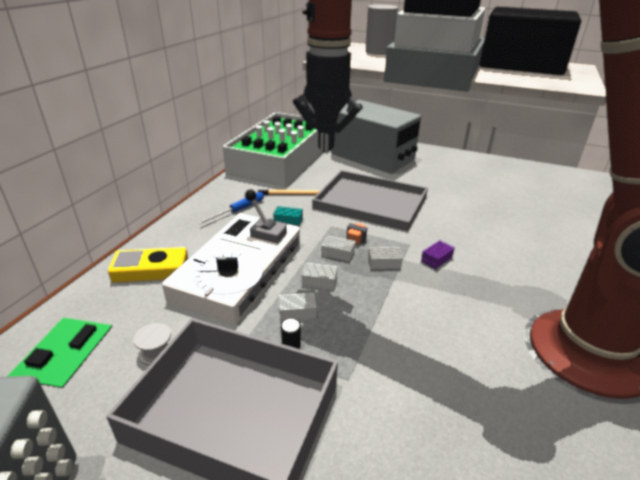

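```bash
python3 - <<'E'
from h import *
np.set_printoptions(precision=4,suppress=True)
print(p2w(cal('w4'),516,227,.142))
crop('w4','c7',170,10,360,160,4);crop('w4','c8',170,200,360,335,4)
E
```

```text
[ 0.6953 -0.0377  0.142 ]
```

View pics/c7.png

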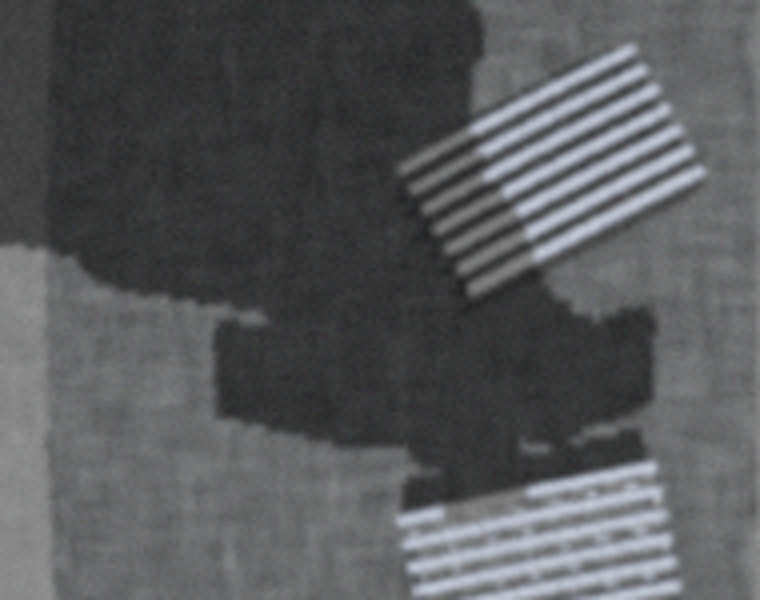

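View pics/c8.png

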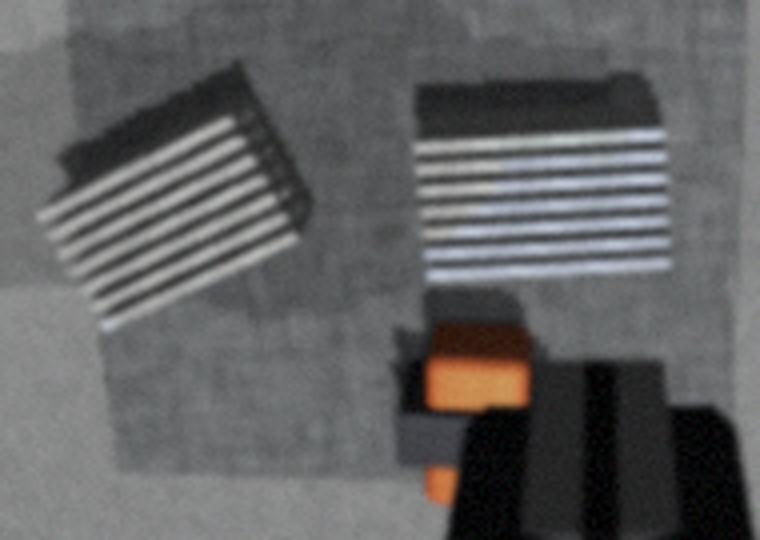

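```bash
cat >> h.py <<'E'
def mod(s,c,o=(0,0),k=4.,z=.031):
    P=np.array([p2w(s,o[0]+a/k,o[1]+b/k,z)[:2] for a,b in c])
    (cx,cy),(w,h),_=cv2.minAreaRect((P*1000).astype(np.float32))
    m=P.mean(0);e=[P[(i+1)%4]-P[i] for i in range(4)]
    L=e[0]-e[2]
    if np.linalg.norm(L)<np.linalg.norm(e[1]-e[3]):L=e[1]-e[3]
    print('ctr mm',np.round(m*1000,1),'long-axis yaw deg',round(np.degrees(np.arctan2(L[1],L[0])),1),'sides',[round(1000*np.linalg.norm(x),1) for x in e]);return m
E
python3 - <<'E'
from h import *
w=cal('w4');crop('w4','c9',260,115,350,185,6)
mod(w,[(398,168),(632,46),(707,172),(470,296)],(170,10))
mod(w,[(38,216),(232,118),(298,238),(106,328)],(170,200))
mod(w,[(414,148),(665,132),(670,266),(426,280)],(170,200))
E
```

```text
ctr mm [518.1 114.9] long-axis yaw deg 28.6 sides [np.float64(67.5), np.float64(39.0), np.float64(68.3), np.float64(39.1)]
ctr mm [ 407.5 -103.9] long-axis yaw deg 25.4 sides [np.float64(67.3), np.float64(38.7), np.float64(66.8), np.float64(38.7)]
ctr mm [514.8 -98.1] long-axis yaw deg 3.5 sides [np.float64(68.2), np.float64(39.1), np.float64(68.4), np.float64(38.8)]
```

View pics/c9.png

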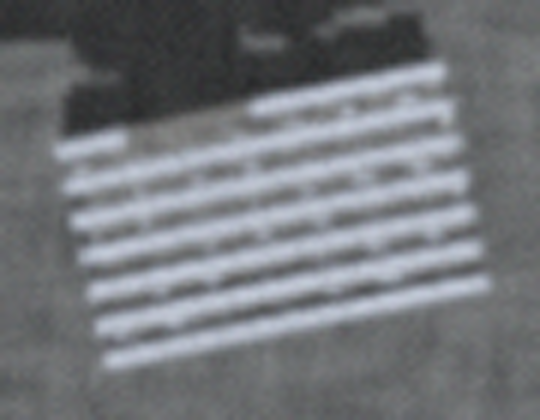

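```bash
python3 - <<'E'
from h import *
crop('s4','c10',210,220,390,320,4.4)
crop('s4','c11',100,260,250,400,4)
E
```

```text
(no output)
```

View pics/c10.png

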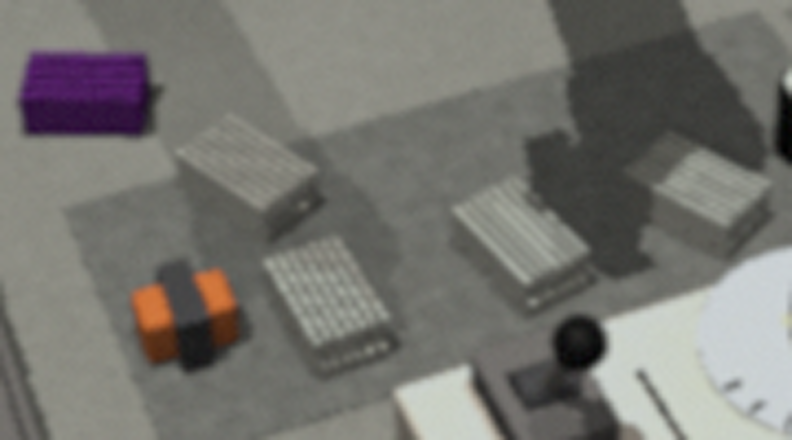

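View pics/c11.png

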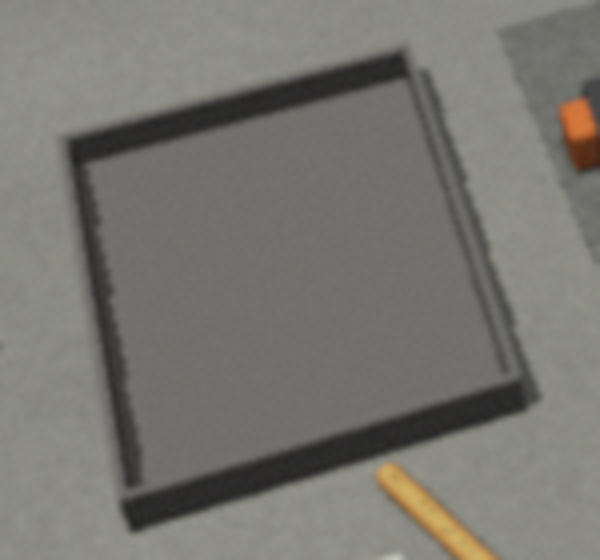

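```bash
python3 - <<'E'
from h import *
np.set_printoptions(precision=4,suppress=True)
w=cal('w4');s=cal('s4')
mod(w,[(56,143),(445,63),(492,284),(104,368)],(260,115),6.)
print('scene');
mod(s,[(264,265),(338,237),(390,315),(318,345)],(210,220),4.4)
mod(s,[(176,153),(231,115),(320,172),(268,210)],(210,220),4.4)
mod(s,[(454,210),(514,176),(592,245),(530,284)],(210,220),4.4)
print('tray');mod(s,[(66,140),(407,50),(525,375),(125,495)],(100,260),4.,.028)
print([p2w(s,100+a/4,260+b/4,.028)[:2] for a,b in [(66,140),(407,50),(525,375),(125,495)]])
o=get_obs();print(o['eef_pos'],o['tool_rot'])
E
```

```text
ctr mm [515.5  12. ] long-axis yaw deg 11.7 sides [np.float64(67.7), np.float64(39.1), np.float64(68.7), np.float64(40.1)]
scene
ctr mm [518.  -98.6] long-axis yaw deg 4.7 sides [np.float64(42.8), np.float64(63.7), np.float64(41.2), np.float64(64.7)]
ctr mm [ 410.4 -104.2] long-axis yaw deg 25.7 sides [np.float64(41.3), np.float64(69.6), np.float64(39.3), np.float64(69.7)]
ctr mm [517.2  11.6] long-axis yaw deg 13.5 sides [np.float64(41.3), np.float64(66.8), np.float64(43.2), np.float64(68.1)]
tray
ctr mm [ 520.  -360.1] long-axis yaw deg -1.7 sides [np.float64(194.1), np.float64(254.5), np.float64(199.8), np.float64(253.1)]
[array([ 0.3896, -0.4534]), array([ 0.3968, -0.2595]), array([ 0.6512, -0.264 ]), array([ 0.6425, -0.4636])]
[ 0.5239 -0.0379  0.2859] [-3.1415 -0.0001  1.571 ]
```

```bash
python3 - <<'E'
from h import *
np.set_printoptions(precision=4,suppress=True)
w=cal('w4');s=cal('s4');d=cal('d4');w1=cal('wrist1')
print('trafo',[p2w(w,170+a/4,200+b/4,.036)[:2] for a,b in((432,322),(526,326),(400,440))])
print('trafo scene top corners',[p2w(s,210+a/4.4,220+b/4.4,.036)[:2] for a,b in((132,290),(220,268),(240,318),(150,362))])
print('cap', p2w(w1,151,10,.051)[:2],p2w(s,393,238,.051)[:2],p2w(d,291,325,.051)[:2])
E
```

```text
trafo [array([ 0.4833, -0.1303]), array([ 0.5096, -0.1314]), array([ 0.4722, -0.1681])]
trafo scene top corners [array([ 0.4822, -0.1921]), array([ 0.4855, -0.1455]), array([ 0.5233, -0.1476]), array([ 0.5337, -0.1987])]
cap [0.4959 0.1949] [0.492  0.1931] [0.4905 0.1952]
```

```bash
python3 -m crank '[62,38,-2,0,7,62,76,-4,20,14,62,114,-6,40,21,62,153,-6,60,28,62,153,-6,80,35,62,153,-6,100,42,62,153,-6,130,49,62,153,-6,160,56,62,153,-6,170,61,62,153,-6,170,61,62,153,-6,170,61]' 60; python3 - <<'E'
from h import *
snap('wrist','w5')
o=get_obs();print(o['qpos'])
E
```

```text
t: 3.82
eef_pos: [0.5175, 0.115, 0.1146]
tool_rot: [-3.141, 0.003, 0.509]
contact_force: [0.3, 0.6, 0.5]
gripper_width: 0.0618
[-0.386772    0.6174295   0.19317466  1.91850219 -0.19102693  0.62354089
 -1.13512046]
```

View pics/w5.png

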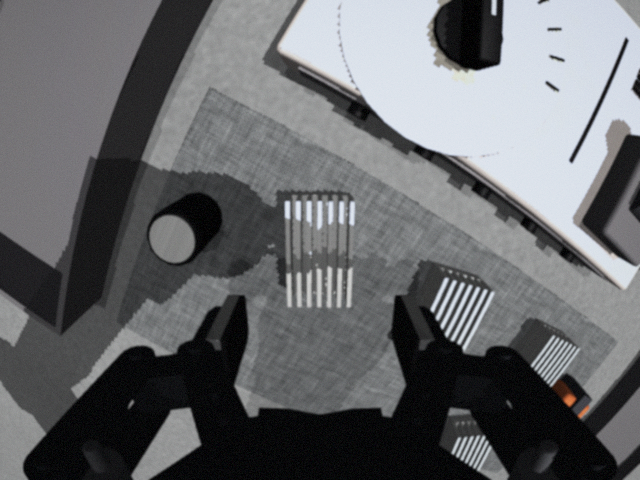

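```bash
python3 -m crank '[62,0,0,35,0,62,0,0,65,0,62,0,0,80,0,62,0,0,90,0,62,0,0,90,0,38,0,0,90,0,30,0,0,90,0,30,0,0,90,0,30,0,0,90,0]' 60
```

```text
t: 4.62
eef_pos: [0.5193, 0.1152, 0.0277]
tool_rot: [3.141, -0.004, 0.506]
contact_force: [-0.2, -0.5, 5.0]
gripper_width: 0.039
```

```bash
cat >> h.py <<'E'
def go(x,y,z,yaw=None,frm=None):
    o=get_obs();p=o['eef_pos'];r=R.from_euler('xyz',o['tool_rot']);psi=o['tool_rot'][2]
    if frm is not None: p=np.array(frm[:3]);psi=np.radians(frm[3])
    d=np.array([x,y,z])-p;c,s=np.cos(psi),np.sin(psi)
    print('x %.1f y %.1f z %.1f'%(1000*(c*d[0]+s*d[1]),1000*(s*d[0]-c*d[1]),-1000*d[2]),'turn',None if yaw is None else round(((np.degrees(psi)-yaw+90)%180)-90,1),'psi %.1f'%np.degrees(psi))
E
python3 -c "
from h import *
go(.585,-.405,.145,-2,(.5185,.115,.0257,29.1))"
```

```text
x -194.8 y 486.7 z -119.3 turn 31.1 psi 29.1
```

```bash
python3 -m crank '[30,0,0,-30,0,30,0,0,-70,0,30,-5,13,-110,0,30,-18,45,-120,2,30,-32,80,-120,4,30,-46,115,-120,8,30,-60,150,-120,12,30,-74,185,-120,16,30,-88,220,-120,20,30,-102,255,-120,24,30,-116,290,-120,28,30,-130,325,-120,31,30,-144,360,-120,31,30,-158,395,-120,31,30,-172,430,-120,31,30,-184,460,-120,31,30,-192,480,-120,31,30,-195,487,-120,31,30,-195,487,-120,31,30,-195,487,-120,31]'; python3 - <<'E'
from h import *
snap('wrist','w6')
E
```

```text
t: 6.28
eef_pos: [0.5835, -0.4038, 0.1455]
tool_rot: [-3.139, 0.001, -0.034]
contact_force: [0.2, 1.3, -1.1]
gripper_width: 0.0387
```

View pics/w6.png

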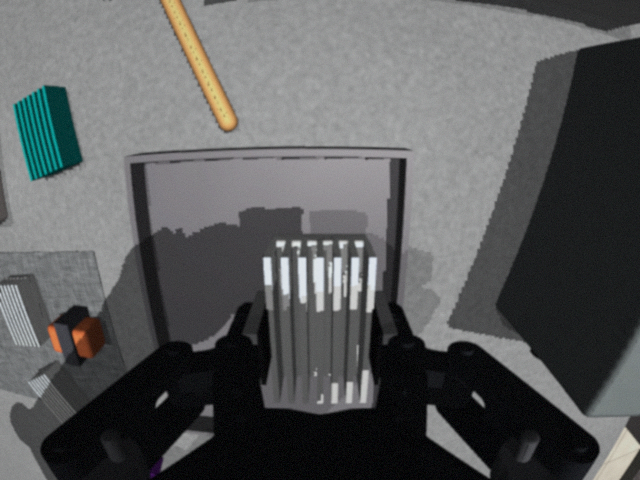

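```bash
python3 - <<'E'
from h import *
np.set_printoptions(precision=4,suppress=True)
w=cal('w6');print([p2w(w,u,v,.028)[:2] for u,v in((134,158),(408,152),(403,300),(155,320),(392,165))])
E
```

```text
[array([ 0.6487, -0.2741]), array([ 0.6425, -0.4629]), array([ 0.5351, -0.4628]), array([ 0.5204, -0.2679]), array([ 0.6339, -0.4521])]
```

```bash
python3 -m crank '[30,0,-5,40,0,30,0,-5,80,0,30,0,-5,105,0,30,0,-5,112,0,30,0,-5,115,0,30,0,-5,115,0,52,0,-5,115,0,52,0,-5,115,0,52,0,-5,115,0,52,0,-5,90,0,52,0,-5,50,0,52,0,-5,10,0,52,0,-5,-20,0,52,0,-5,-20,0]'; python3 - <<'E'
from h import *
snap('wrist','w7');snap('scene','s7')
E
```

```text
t: 7.5
eef_pos: [0.5874, -0.4037, 0.1753]
tool_rot: [3.132, -0.014, -0.034]
contact_force: [0.6, -1.2, 0.7]
gripper_width: 0.0522
```

View pics/w7.png

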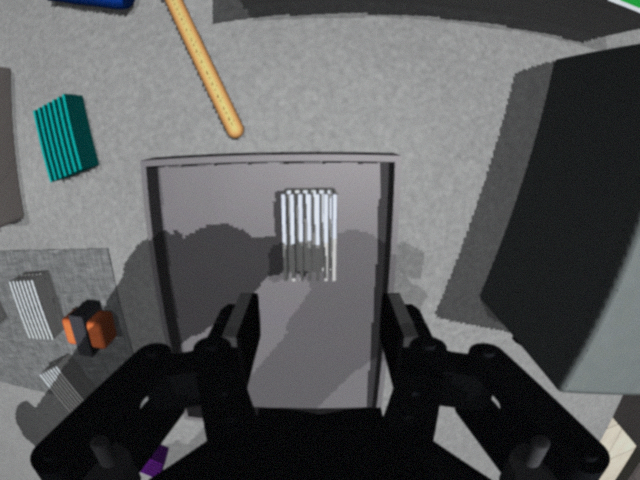

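View pics/s7.png

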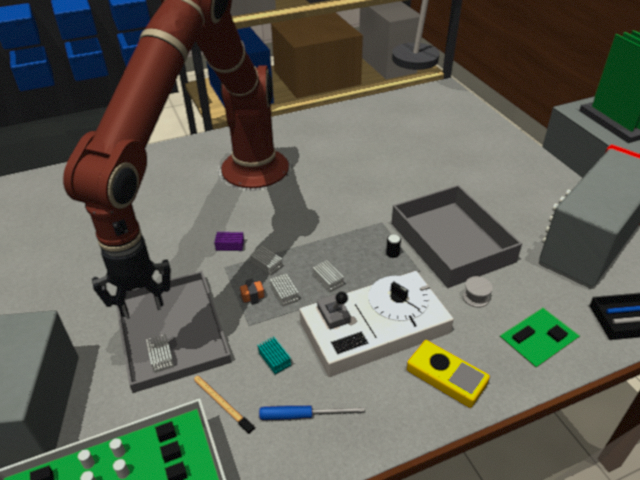

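```bash
python3 - <<'E'
from h import *
go(.516,.012,.12,12,(.5865,-.4015,.165,-2))
o=get_obs();print(o['eef_pos'],o['qpos'])
E
```

```text
x -84.9 y -410.8 z 45.0 turn -14.0 psi -2.0
[ 0.58460092 -0.40096791  0.16828567] [ 0.4065825   0.80078863  0.32504     1.33356914 -0.2685373   1.04560136
 -0.83227734]
```

```bash
python3 -m crank '[62,-7,-34,0,0,62,-14,-68,0,-2,62,-21,-102,0,-4,62,-28,-136,0,-6,62,-35,-170,0,-8,62,-42,-204,0,-10,62,-49,-238,0,-12,62,-56,-272,0,-14,62,-63,-306,5,-14,62,-70,-340,15,-14,62,-77,-374,25,-14,62,-83,-400,35,-14,62,-85,-411,45,-14,62,-85,-411,45,-14,62,-85,-411,45,-14]'; python3 - <<'E'
from h import *
snap('wrist','w8')
E
```

```text
t: 8.85
eef_pos: [0.512, 0.0135, 0.1198]
tool_rot: [-3.142, 0.003, 0.211]
contact_force: [0.5, -1.3, 0.8]
gripper_width: 0.0618
```

View pics/w8.png

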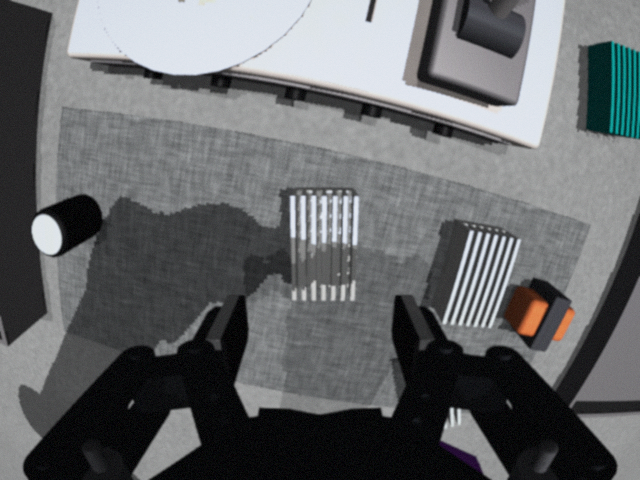

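```bash
python3 -m crank '[62,2,1,35,0,62,2,1,70,0,62,2,1,86,0,62,2,1,95,0,62,2,1,95,0,38,2,1,95,0,30,2,1,95,0,30,2,1,95,0,30,2,1,95,0]' 60;  python3 - <<'E'
from h import *
go(.585,-.312,.145,-2,(.515,.0125,.026,12.0))
E
```

```text
t: 9.65
eef_pos: [0.5165, 0.0122, 0.0276]
tool_rot: [3.141, -0.003, 0.209]
contact_force: [0.0, -0.8, 4.9]
gripper_width: 0.039
x 1.0 y 332.0 z -119.0 turn 14.0 psi 12.0
```

```bash
python3 -m crank '[30,0,0,-30,0,30,0,0,-70,0,30,0,15,-110,0,30,0,50,-120,2,30,0,87,-120,4,30,0,124,-120,8,30,0,161,-120,11,30,0,198,-120,14,30,0,235,-120,14,30,0,272,-120,14,30,0,305,-120,14,30,0,330,-120,14,30,0,340,-120,14,30,0,340,-120,14,30,0,340,-120,14]'; python3 - <<'E'
from h import *
snap('wrist','w9')
E
```

```text
t: 10.9
eef_pos: [0.5856, -0.3185, 0.1456]
tool_rot: [-3.139, 0.001, -0.035]
contact_force: [-0.2, 0.8, -1.6]
gripper_width: 0.0386
```

View pics/w9.png

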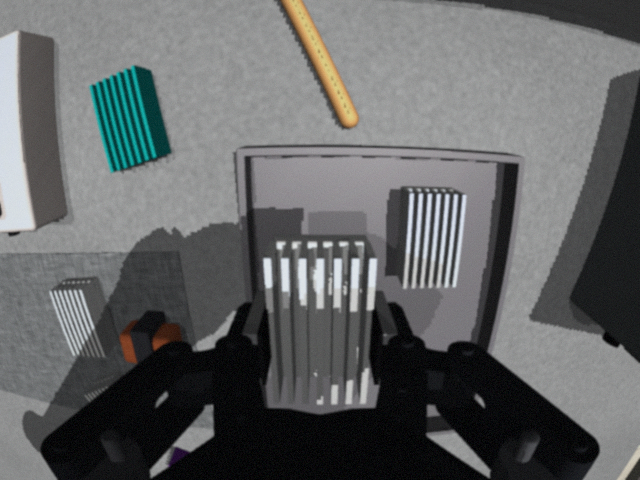

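```bash
python3 - <<'E'
from h import *
np.set_printoptions(precision=4,suppress=True)
w=cal('w9');print([p2w(w,u,v,.028)[:2] for u,v in((238,151),(253,280),(248,160))]);mod(w,[(407,192),(465,195),(459,286),(403,285)],z=.035,k=1)
E
```

```text
[array([ 0.649 , -0.2662]), array([ 0.5573, -0.2687]), array([ 0.6426, -0.2725])]
ctr mm [ 584.4 -396.4] long-axis yaw deg -179.6 sides [np.float64(41.1), np.float64(67.3), np.float64(42.9), np.float64(66.3)]
```

```bash
python3 -m crank '[30,0,1,40,0,30,0,1,80,0,30,0,1,105,0,30,0,1,112,0,30,0,1,115,0,30,0,1,115,0,50,0,1,115,0,50,0,1,115,0,50,0,1,115,0,50,0,1,90,0,50,0,1,50,0,50,0,1,10,0,50,0,1,-20,0,50,0,1,-20,0]';  python3 - <<'E'
from h import *
go(.516,-.098,.12,94,(.5856,-.3195,.165,-2))
E
```

```text
t: 12.12
eef_pos: [0.5899, -0.3236, 0.1747]
tool_rot: [3.134, -0.014, -0.034]
contact_force: [0.3, -0.6, 0.5]
gripper_width: 0.0495
x -77.3 y -218.9 z 45.0 turn 84.0 psi -2.0
```

```bash
python3 -m crank '[50,-5,-14,0,-7,50,-10,-30,0,-14,50,-16,-47,0,-21,50,-22,-64,0,-28,50,-28,-80,0,-35,85,-34,-97,0,-42,85,-40,-114,0,-49,85,-46,-131,0,-56,85,-52,-148,0,-63,85,-58,-165,0,-70,85,-64,-182,10,-77,85,-70,-200,20,-84,85,-77,-219,30,-91,85,-77,-219,45,-96,85,-77,-219,45,-96,85,-77,-219,45,-96]'; python3 - <<'E'
from h import *
snap('wrist','w10')
E
```

```text
t: 13.45
eef_pos: [0.5164, -0.0996, 0.1208]
tool_rot: [-3.141, 0.0, 1.638]
contact_force: [-0.5, -0.4, 0.5]
gripper_width: 0.0852
```

View pics/w10.png

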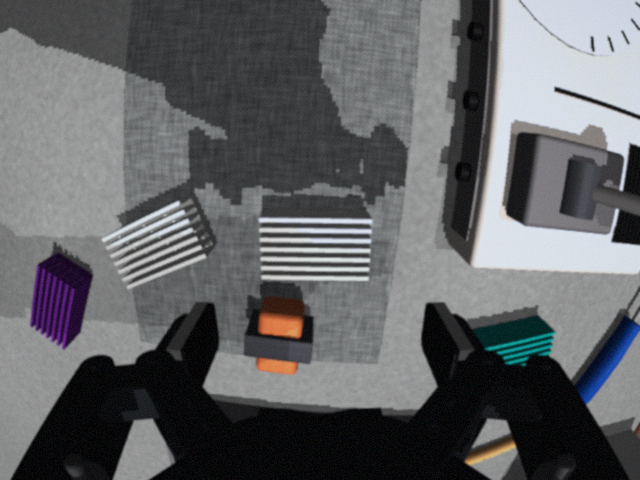

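```bash
python3 - <<'E'
from h import *
np.set_printoptions(precision=4,suppress=True)
w=cal('w10');mod(w,[(260,219),(371,217),(369,280),(262,280)],k=1);mod(w,[(103,239),(181,200),(207,258),(128,288)],k=1)
print(p2w(w,214,243,.001),p2w(w,246,335,.025),p2w(w,310,318,.03),get_obs()['eef_pos'])
E
```

```text
ctr mm [514.7 -97.3] long-axis yaw deg 4.4 sides [np.float64(66.4), np.float64(41.0), np.float64(67.7), np.float64(39.9)]
ctr mm [ 407.8 -103.5] long-axis yaw deg 25.0 sides [np.float64(67.7), np.float64(40.2), np.float64(67.1), np.float64(38.5)]
[ 0.4428 -0.1078  0.001 ] [ 0.4701 -0.1663  0.025 ] [ 0.5142 -0.1456  0.03  ] [ 0.517  -0.1002  0.1213]
```

```bash
python3 -m crank '[85,2,-1.5,35,0,85,2,-1.5,70,0,85,2,-1.5,86,0,85,2,-1.5,95,0,85,2,-1.5,96,0,66,2,-1.5,96,0,60,2,-1.5,96,0,60,2,-1.5,96,0,60,2,-1.5,96,0]' 60;  python3 - <<'E'
from h import *
go(.475,-.318,.145,88,(.515,-.098,.0255,94))
E
```

```text
t: 14.25
eef_pos: [0.5162, -0.0979, 0.0267]
tool_rot: [3.138, 0.001, 1.64]
contact_force: [-0.6, -0.5, 4.4]
gripper_width: 0.0665
x -216.7 y -55.2 z -119.5 turn 6.0 psi 94.0
```

```bash
python3 -m crank '[60,0,0,-30,0,60,0,0,-70,0,60,0,0,-105,0,60,-10,-3,-120,0,60,-45,-12,-120,2,60,-80,-21,-120,4,60,-115,-30,-120,6,60,-150,-39,-120,6,60,-185,-48,-120,6,60,-210,-54,-120,6,60,-217,-55,-120,6,60,-217,-55,-120,6,60,-217,-55,-120,6]'; python3 - <<'E'
from h import *
snap('wrist','w11');snap('scene','s11');crop('s11','c12',90,230,290,390,4)
E
```

```text
t: 15.33
eef_pos: [0.4753, -0.3168, 0.145]
tool_rot: [3.141, -0.001, 1.536]
contact_force: [-0.5, 0.8, -2.7]
gripper_width: 0.0662
```

View pics/w11.png

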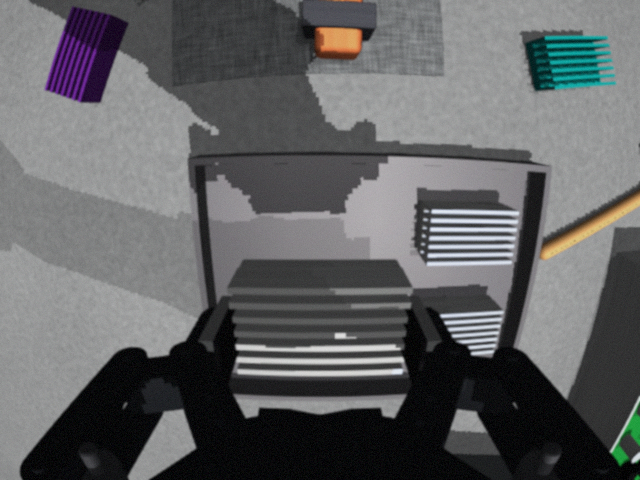

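View pics/c12.png

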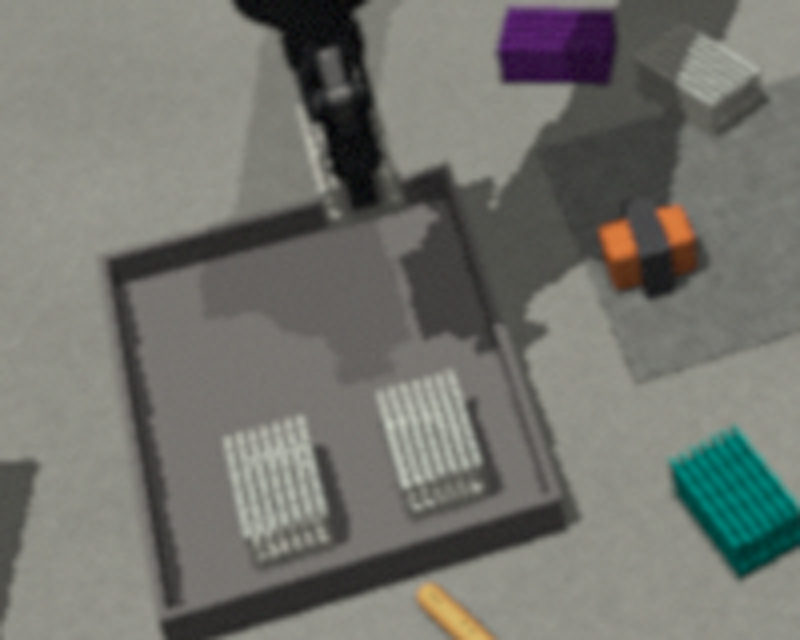

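```bash
python3 - <<'E'
from h import *
np.set_printoptions(precision=4,suppress=True)
w=cal('w11');print(p2w(w,428,236,.035),p2w(w,419,236,.006),p2w(w,206,180,.028),p2w(w,215,305,.028))
E
```

```text
[ 0.5501 -0.314   0.035 ] [ 0.5516 -0.3231  0.006 ] [ 0.4014 -0.2715  0.028 ] [ 0.3961 -0.3651  0.028 ]
```

```bash
python3 -m crank '[60,0,0,40,0,60,0,0,80,0,60,0,0,105,0,60,0,0,112,0,60,0,0,115,0,60,0,0,115,0,76,0,0,115,0,76,0,0,115,0,76,0,0,115,0,76,0,0,90,0,76,0,0,50,0,76,0,0,10,0,76,0,0,-20,0,76,0,0,-20,0]';  python3 - <<'E'
from h import *
snap('wrist','w12')
go(.4225,-.097,.12,25,(.4755,-.317,.165,88))
E
```

```text
t: 16.6
eef_pos: [0.4796, -0.3197, 0.1723]
tool_rot: [3.128, 0.007, 1.536]
contact_force: [1.9, -0.9, -0.4]
gripper_width: 0.0758
x 218.0 y -60.6 z 45.0 turn 63.0 psi 88.0
```

View pics/w12.png

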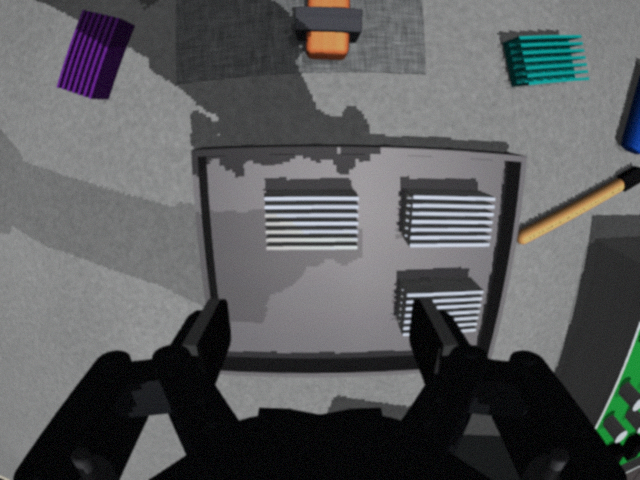

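```bash
python3 -m crank '[62,22,-6,0,7,62,44,-12,0,14,62,66,-18,0,21,62,88,-24,0,28,62,110,-30,0,35,62,132,-36,0,42,62,154,-42,0,49,62,176,-48,10,56,62,198,-54,25,63,62,218,-61,45,63,62,218,-61,45,63,62,218,-61,45,63]'; python3 - <<'E'
from h import *
snap('wrist','w13')
E
```

```text
t: 17.65
eef_pos: [0.4205, -0.0962, 0.1186]
tool_rot: [-3.139, 0.004, 0.44]
contact_force: [0.1, -0.5, -0.6]
gripper_width: 0.0623
```

View pics/w13.png

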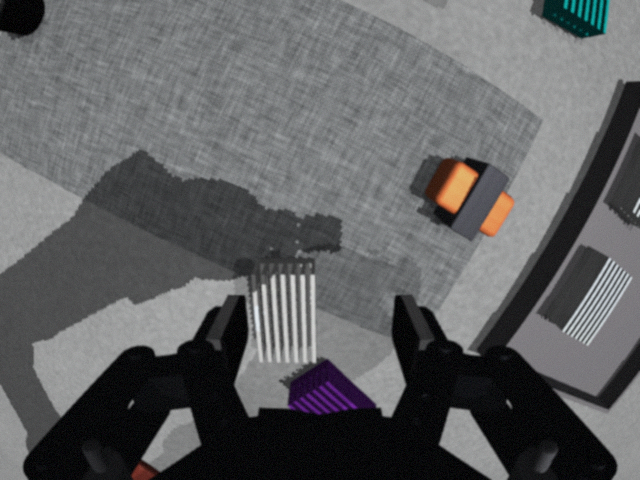

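```bash
python3 - <<'E'
from h import *
crop('w13','c13',220,240,400,430,4);snap('scene','s13');crop('s13','c14',200,210,360,310,5)
E
```

```text
(no output)
```

View pics/c13.png

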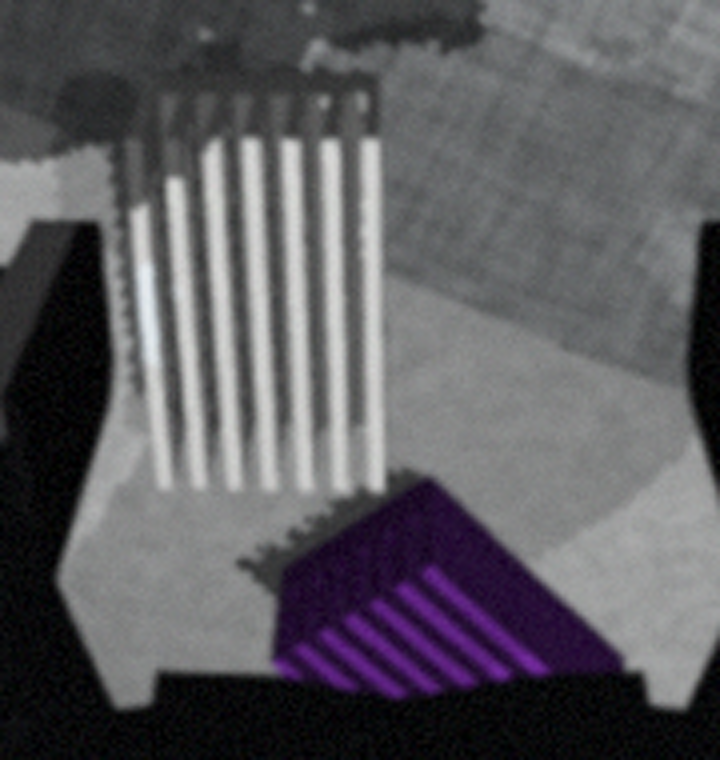

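View pics/c14.png

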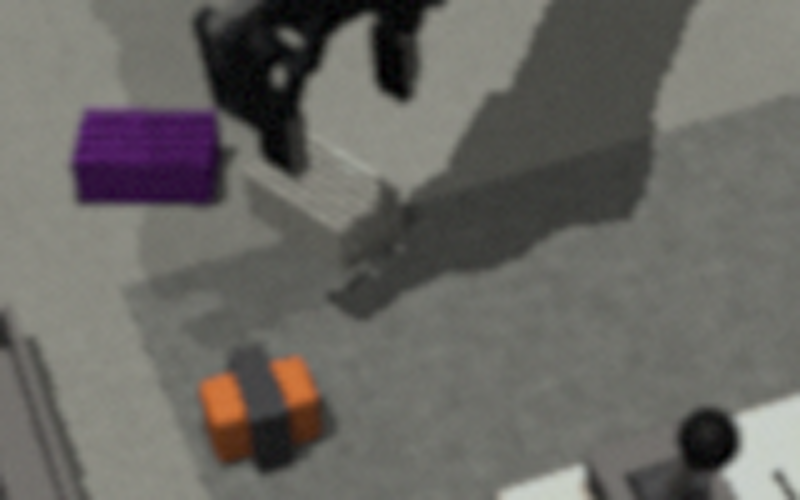

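```bash
python3 - <<'E'
from h import *
np.set_printoptions(precision=4,suppress=True)
w=cal('w13');m=mod(w,[(126,138),(381,138),(386,492),(155,492)],(220,240))
print([p2w(w,220+a/4,240+b/4,.03)[:2] for a,b in((428,480),(432,570),(548,672),(275,660))],p2w(w,220+428/4,240+478/4,.0)[:2],np.hypot(*m))
print(get_obs()['eef_pos'])
s=cal('s13');print([p2w(s,200+a/5,210+b/5,.03)[:2] for a,b in((72,160),(218,160),(218,110),(88,110))])
print([p2w(s,200+a/5,210+b/5,.031)[:2] for a,b in((245,172),(310,134),(398,188),(343,240))])
E
```

```text
ctr mm [368.2 -95.4] long-axis yaw deg -154.7 sides [np.float64(39.9), np.float64(68.1), np.float64(40.9), np.float64(68.8)]
[array([ 0.3513, -0.1341]), array([ 0.3328, -0.1438]), array([ 0.3181, -0.1758]), array([ 0.2988, -0.127 ])] [ 0.3319 -0.1439] 0.38040572332208195
[ 0.4223 -0.0985  0.1199]
[array([ 0.307, -0.204]), array([ 0.3361, -0.138 ]), array([ 0.3   , -0.1266]), array([ 0.2735, -0.1865])]
[array([ 0.351 , -0.1288]), array([ 0.3371, -0.0905]), array([ 0.3923, -0.0641]), array([ 0.4163, -0.1009])]
```

```bash
python3 - <<'E'
from h import *
print(get_obs()['qpos']);go(.385,-.0875,.075,25,(.4215,-.097,.12,25))
E
python3 -m crank '[62,-10,-3,0,0,62,-20,-6,0,0,62,-28,-24,0,0,62,-28,-24,20,0,62,-28,-24,20,0,62,-28,-24,20,0]'; python3 -c "
from h import *
print(get_obs()['qpos'],get_obs()['eef_pos'])"
```

```text
[ 0.05732559  0.50487024  0.17118428  2.17308657 -0.17919444  0.4760596
 -0.76772624]
x -29.1 y -24.0 z 45.0 turn 0.0 psi 25.0
t: 18.25
eef_pos: [0.3854, -0.0886, 0.1001]
tool_rot: [-3.141, 0.001, 0.435]
contact_force: [-0.7, -0.7, 0.7]
gripper_width: 0.062
[ 0.06873551  0.51075665  0.14347135  2.28609438 -0.20058526  0.35713682
 -0.75380093] [ 0.3853711  -0.08861078  0.10007919]
```

```bash
python3 -m crank '[62,0,0,15,0,62,0,0,35,0,62,0,0,35,0]'; python3 -c "
from h import *
print(get_obs()['qpos'],get_obs()['eef_pos']);snap('wrist','w14')"
```

```text
t: 18.5
eef_pos: [0.3859, -0.0884, 0.0639]
tool_rot: [-3.14, 0.002, 0.435]
contact_force: [0.6, 0.0, 0.5]
gripper_width: 0.0616
[ 0.10141125  0.59381378  0.09874229  2.30997421 -0.22542671  0.24864814
 -0.73348971] [ 0.38585362 -0.08840994  0.06388871]
```

View pics/w14.png

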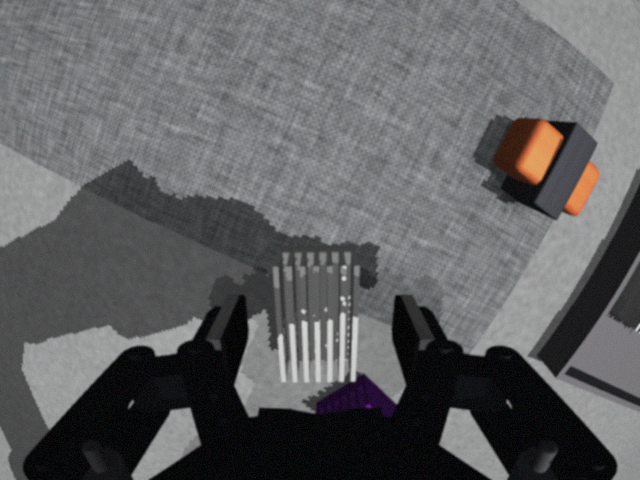

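```bash
python3 - <<'E'
from h import *
mod(cal('w14'),[(273,267),(358,267),(353,382),(281,382)],k=1)
go(.382,-.089,.025,25,(.3856,-.0885,.065,25))
E
```

```text
ctr mm [368.  -94.7] long-axis yaw deg -154.7 sides [np.float64(38.8), np.float64(67.4), np.float64(38.7), np.float64(67.4)]
x -3.5 y -1.1 z 40.0 turn 0.0 psi 25.0
```

```bash
python3 -m crank '[62,-1,-1.5,20,0,62,-1,-1.5,32,0,62,-1,-1.5,39,0,62,-1,-1.5,40,0,62,-1,-1.5,40,0,38,-1,-1.5,40,0,30,-1,-1.5,40,0,30,-1,-1.5,40,0,30,-1,-1.5,40,0]' 80; python3 -c "
from h import *
print(get_obs()['qpos'],get_obs()['eef_pos']);go(.47,-.395,.145,-2,(.384,-.0875,.025,25))"
```

```text
t: 19.3
eef_pos: [0.3853, -0.087, 0.0261]
tool_rot: [3.14, -0.002, 0.437]
contact_force: [-1.2, 0.9, 6.2]
gripper_width: 0.0382
[ 0.13376751  0.68343073  0.04837624  2.33374503 -0.2436056   0.12673875
 -0.72132514] [ 0.38530798 -0.08703713  0.02612925]
x -52.0 y 315.0 z -120.0 turn 27.0 psi 25.0
```

```bash
python3 -m crank '[30,0,0,-30,0,30,0,0,-60,0,30,5,10,-90,0,30,5,30,-115,0,30,0,60,-120,3,30,-5,95,-120,6,30,-10,130,-120,9,30,-15,165,-120,13,30,-20,200,-120,17,30,-25,235,-120,21,30,-30,270,-120,25,30,-35,300,-120,27,30,-38,315,-120,27,30,-38,321,-120,27,30,-38,321,-120,27,30,-38,321,-120,27]'; python3 - <<'E'
from h import *
snap('wrist','w15');snap('scene','s15')
E
```

```text
t: 20.63
eef_pos: [0.4858, -0.3919, 0.1446]
tool_rot: [-3.139, 0.001, -0.034]
contact_force: [-0.1, -0.1, -1.8]
gripper_width: 0.0384
```

View pics/w15.png

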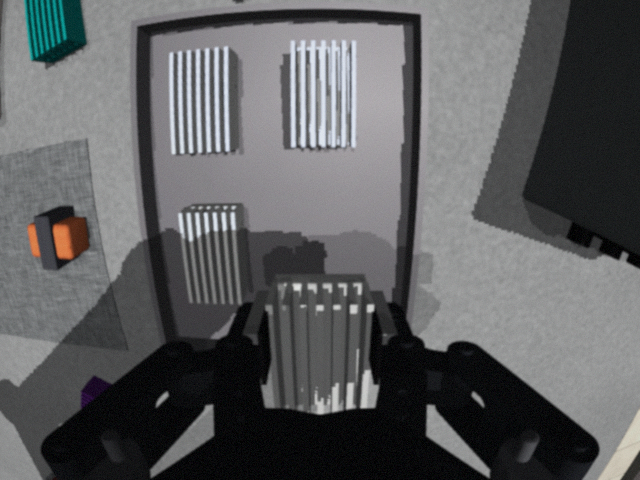

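View pics/s15.png

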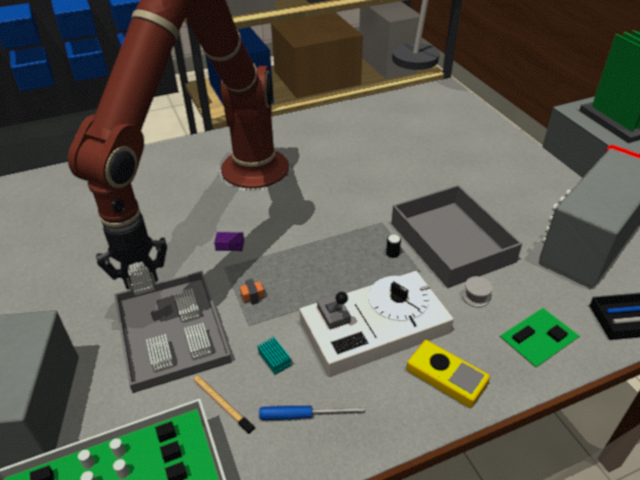

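```bash
python3 -m crank '[30,0,3,40,0,30,0,3,80,0,30,0,3,105,0,30,0,3,112,0,30,0,3,115,0,30,0,3,115,0,52,0,3,115,0,52,0,3,115,0,52,0,3,115,0,52,0,3,90,0,52,0,3,50,0,52,0,3,10,0,52,0,3,-30,0,52,0,3,-60,0,52,0,3,-60,0]' 60;  python3 - <<'E'
from h import *
snap('wrist','w16')
snap('scene','s16')
crop('s16','c16',90,220,290,390,4);crop('s16','c17',300,250,460,360,4)
o=get_obs();print(o['eef_pos'],o['qpos'])
E
```

```text
t: 21.98
eef_pos: [0.4889, -0.4002, 0.2134]
tool_rot: [3.132, -0.013, -0.035]
contact_force: [0.5, -0.2, -0.2]
gripper_width: 0.0522
[ 0.48659101 -0.39732265  0.2068947 ] [ 0.45115005  0.63839065  0.33944474  1.55751692 -0.24123363  0.98317536
 -0.7432102 ]
```

View pics/w16.png

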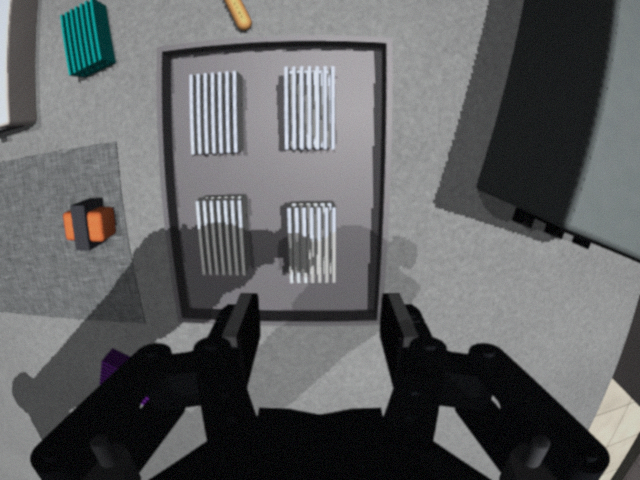

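View pics/c16.png

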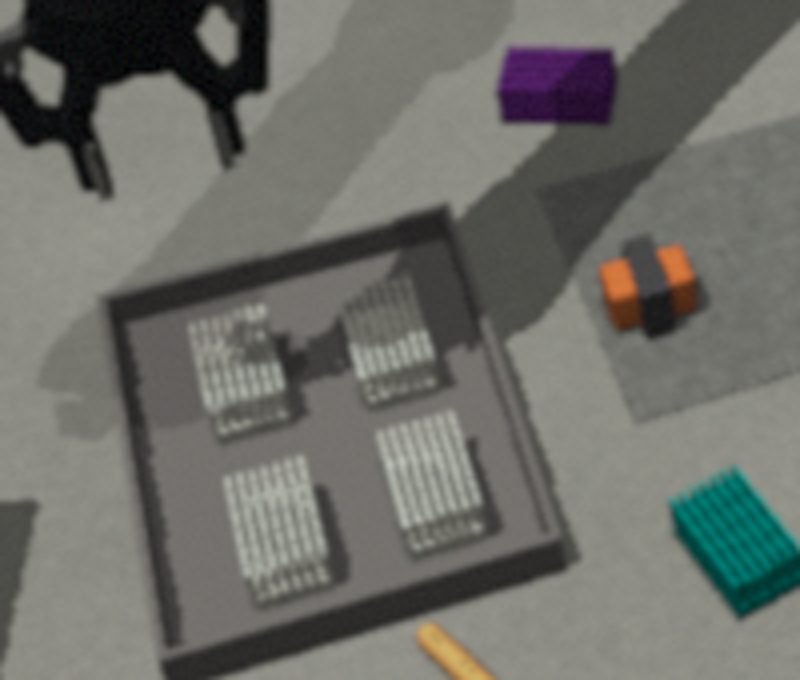

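View pics/c17.png

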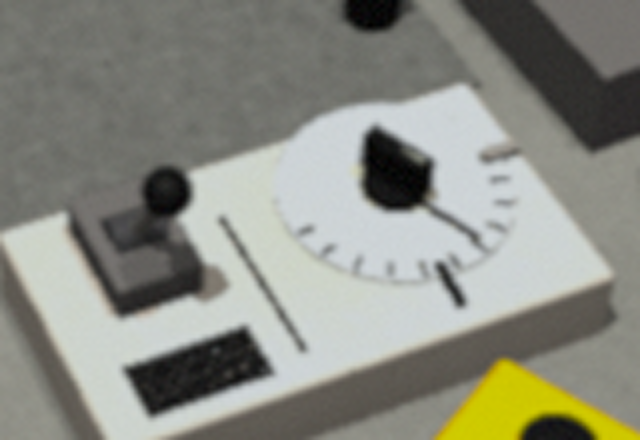

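```bash
python3 - <<'E'
from h import *
go(.669,.114,.20,21,(.4866,-.397,.205,-2))
E
```

```text
x 164.5 y -517.1 z 5.0 turn -23.0 psi -2.0
```

```bash
python3 -m crank '[52,8,-32,0,0,52,18,-66,0,0,52,28,-100,0,0,52,38,-134,0,-2,52,49,-168,0,-4,52,60,-202,0,-6,52,71,-236,0,-8,52,82,-270,0,-10,52,93,-304,0,-12,52,104,-338,0,-14,52,116,-372,0,-16,45,128,-406,0,-18,45,140,-440,0,-20,45,152,-474,0,-23,45,162,-500,0,-23,45,165,-517,0,-23,45,165,-517,0,-23,45,165,-517,0,-23]';  python3 - <<'E'
from h import *
snap('wrist','w17')
o=get_obs();print(o['eef_pos'],o['qpos'])
E
```

```text
t: 23.58
eef_pos: [0.6677, 0.1143, 0.2032]
tool_rot: [-3.142, 0.004, 0.368]
contact_force: [-0.1, -0.9, 0.8]
gripper_width: 0.0448
[0.66798131 0.11199596 0.20381498] [-0.33065593  0.71121651  0.24503497  1.39526835 -0.17996743  1.06010444
 -1.26018551]
```

View pics/w17.png

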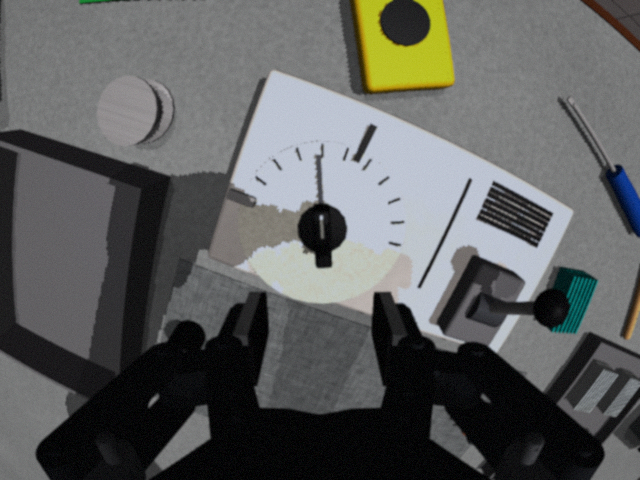

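```bash
python3 - <<'E'
from h import *
np.set_printoptions(precision=4,suppress=True)
crop('w17','c18',260,130,390,280,4)
w=cal('w17');print(p2w(w,322,228,.058),p2w(w,323,235,.085),p2w(w,319,150,.0545),p2w(w,253,201,.055))
E
```

```text
[0.6688 0.113  0.058 ] [0.6717 0.1136 0.085 ] [0.7224 0.136  0.0545] [0.6692 0.1689 0.055 ]
```

View pics/c18.png

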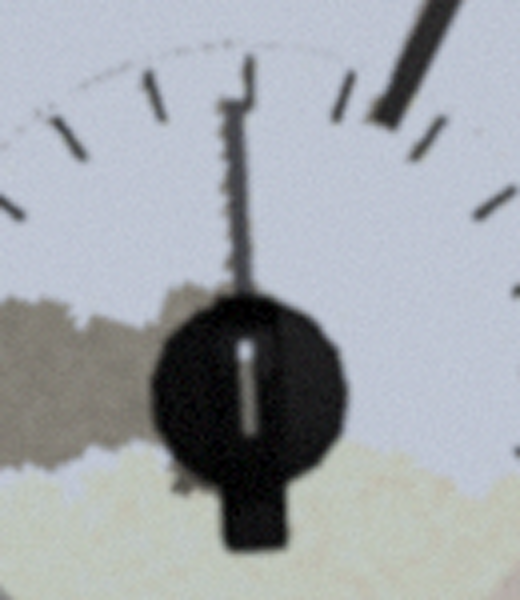

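```bash
python3 -m crank '[45,0.5,0,35,-1,45,0.5,0,70,-2,45,0.5,0,100,-2,45,0.5,0,115,-2,45,0.5,0,122,-2,45,0.5,0,122,-2,20,0.5,0,122,-2,5,0.5,0,122,-2,5,0.5,0,122,-2,5,0.5,0,122,-2]' 30;  python3 - <<'E'
from h import *
o=get_obs();print(o['ft_torque'])
E
```

```text
t: 24.47
eef_pos: [0.6707, 0.1137, 0.0852]
tool_rot: [3.14, -0.003, 0.401]
contact_force: [0.2, -1.0, 4.0]
gripper_width: 0.0111
[-0.15789459  0.03799313 -0.02437725]
```

```bash
python3 -m crank '[5,0,0,0,-6,5,0,0,0,-12,5,0,0,0,-18,5,0,0,0,-24,5,0,0,0,-30,5,0,0,0,-36,5,0,0,0,-42,5,0,0,0,-48,5,0,0,0,-54,5,0,0,0,-59,5,0,0,0,-62,5,0,0,0,-62,5,0,0,0,-62]';  python3 - <<'E'
from h import *
o=get_obs();print(o['ft_torque'],np.degrees(o['tool_rot'][2]))
E
```

```text
t: 25.55
eef_pos: [0.6674, 0.1162, 0.0851]
tool_rot: [-3.138, -0.002, 1.485]
contact_force: [-6.5, 1.4, 8.9]
gripper_width: 0.0113
[0.3095822  1.33225093 0.02322751] 85.07694773488466
```

```bash
python3 -m crank '[5,0,0,0,-2,5,0,0,0,-4,5,0,0,0,-4]';python3 - <<'E'
from h import *
o=get_obs();print(o['ft_torque'],np.degrees(o['tool_rot'][2]))
E
python3 -m crank '[5,0,0,0,-2,5,0,0,0,-4,5,0,0,0,-4]';python3 - <<'E'
from h import *
o=get_obs();print(o['ft_torque'],np.degrees(o['tool_rot'][2]))
snap('wrist','w18');snap('scene','s18');crop('s18','c19',360,260,460,340,6)
E
```

```text
t: 25.8
eef_pos: [0.6671, 0.1162, 0.0851]
tool_rot: [-3.137, -0.002, 1.556]
contact_force: [-5.8, 1.6, 8.9]
gripper_width: 0.0112
[0.28976152 1.34271319 0.02859603] 89.12988036357423
t: 26.05
eef_pos: [0.6671, 0.1163, 0.0852]
tool_rot: [-3.137, -0.004, 1.619]
contact_force: [-7.2, 1.1, 9.3]
gripper_width: 0.0112
[ 0.42905233  1.49358448 -1.15339601] 92.76741487384076
```

View pics/w18.png

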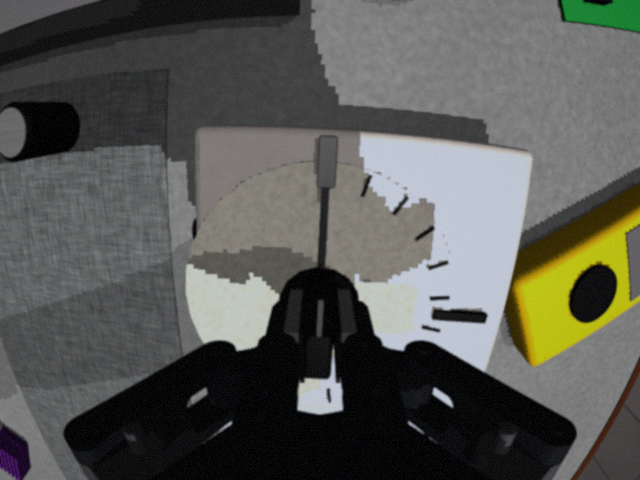

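View pics/c19.png

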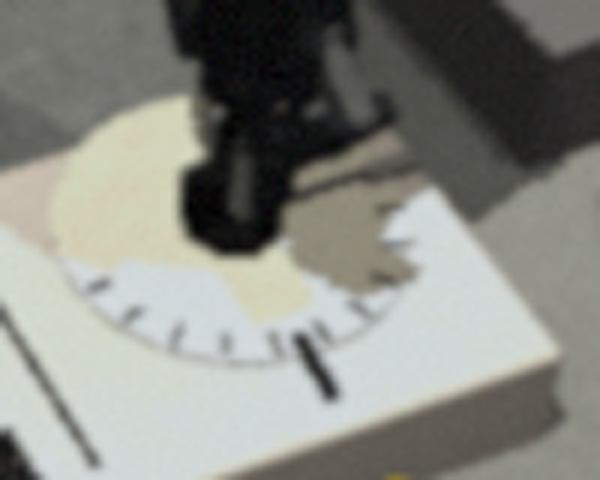

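```bash
python3 -m crank '[25,0,0,0,0,45,0,0,0,0,45,0,0,0,0,45,0,0,0,0,45,0,0,-30,0,45,0,0,-70,0,45,0,0,-110,0,45,0,-35,-140,0,45,0,-70,-150,0,45,0,-70,-150,0]';python3 - <<'E'
from h import *
o=get_obs();print(o['ft_torque'],np.degrees(o['tool_rot'][2]))
snap('wrist','w19');snap('scene','s19');crop('s19','c20',360,260,460,340,6);crop('w19','c21',300,0,480,180,3.5)
E
```

```text
t: 26.98
eef_pos: [0.5929, 0.1106, 0.2356]
tool_rot: [-3.137, 0.001, 1.625]
contact_force: [-0.3, -0.6, -0.5]
gripper_width: 0.045
[ 0.04473572  0.00773703 -0.00688146] 93.12953374013188
```

View pics/w19.png

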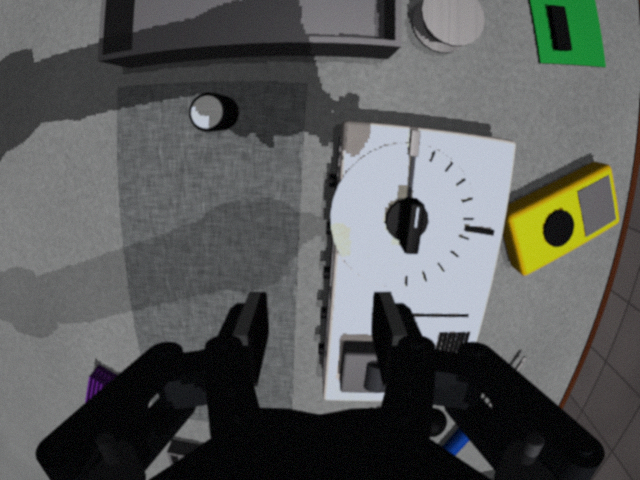

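View pics/s19.png

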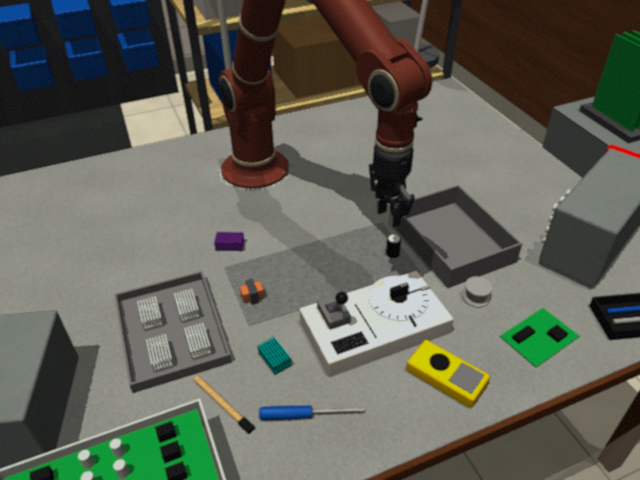

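```bash
python3 - <<'E'
from h import *
crop('w19','c22',370,115,480,265,4)
E
```

```text
(no output)
```

View pics/c22.png

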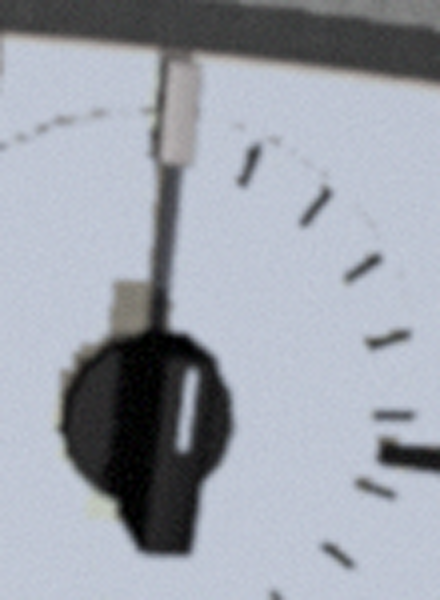

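```bash
python3 -c "
from cell import close_job
print(close_job())"
```

```text
the job is handed in; nothing more can be done
None
```

The job is done and handed in at about 27 s of the 210 s allowed.

- **Tester off:** I pushed the lever away from the robot until it stalled against its stop. The ball measured x = 0.695 m against about 0.697 m expected, and it still stood that way in the last picture.
- **Dial reading:** The drag pointer stood at about 1.17 rad, short of the thick mark at 1.65, before and after switching off. That meant the shallow tray, which is on the robot's right.
- **Modules:** Four were present, and all four now stand flat in the shallow tray with fins up. One had been knocked about 4 cm towards the robot before I reached it. I measured it again and picked it up by its far end.
- **Pointer reset:** After the last module was in, I turned the knob counter-clockwise. The wrist torque jumped to about 1.15 N m at the hard stop. After release, the close-up shows the pointer at the zero block.

In the last pictures the capacitor and transformer look where they were, the purple and turquoise look-alikes are untouched, and the gripper is clear of everything. The pictures and force readings at the end agreed, and none of my checks failed.

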